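# Take the violet pipette from its stand and hold it slanted over the reservoir

## Task

Draw the violet pipette up out of its stand, tip it over to a slant of about 45 degrees with its thin tip pointing down, and hold that tip over the open clear reservoir, a few centimetres above the rim and without touching it. Finish while still holding the pipette steady there. Leave the blue pipette in the stand, and the reservoir and the two small bottles where they are.

Things in the scene. Friction and masses are not known exactly. Their poses are not given: they have to be found in the camera images.
- violet_grip (a point): Violet hand pipette, 242 mm long, 85 g, upright in either hole of the stand, tip down. Point: centre of the flat upper handle, the place to grip, about 215 mm above the worktop. y runs from tip to plunger button (up); the handle is 24 mm thick along z (close the fingers along z, from above), 45 mm wide along x. The button ends 35 mm above this point; a finger rest sticks out 31 mm at -x.
- violet_tip (a point): End of the violet pipette's thin tip, 207 mm along -y and 6 mm along -x from violet_grip, same axes; about 8 mm above the worktop in the stand. The lowest 45 mm are a shaft 9 mm in diameter, the next 75 mm a shaft 17 mm in diameter, then comes the body.
- blue_grip (a point): The same point, with the same axes, on the other pipette, which has a blue body and stands in the other hole; leave it there.
- stand_top (a point): Centre of the top of the fixed pipette stand, 100 mm above the worktop; z up, y along the stand. White foot block 90x210x52 mm (x,y,z), end posts, grey guide plate 56x210x8 mm on top. Holes at y = -55 and +55 mm, 22 mm wide in the plate, 13 mm in the block, on which the thicker shaft rests. A pipette must be lifted straight up 95 mm to come free.
- reservoir: Clear, open, shallow reservoir tray, loose, 78 x 133 x 28 mm (x, y, z); origin at the centre of its underside, z up, its long side along y. The rim is 28 mm above the worktop.
- vial_mid (a point): Centre of a small brown bottle with a black cap, 34 mm in diameter, 80 mm tall, loose bystander.
- redcap_mid (a point): Centre of a small white bottle with a red cap, 35 mm in diameter, 74 mm tall, loose bystander.
- pipette_violet: The violet pipette again, its frame origin 86 mm along -y, 3 mm along -x and 12 mm along -z from violet_grip; same axes.
- pipette_blue: The blue pipette again, its frame origin placed and its axes turned as on the violet one.
- stand: The pipette stand again, its frame origin at the centre of its underside, axes as for stand_top.
There are look-alikes about, which are no part of the job. What is shaped like the pipette_violet but orange is not meant.

How it is judged:
On the way:
1. the violet pipette is drawn clear of the stand, its tip above the guide plate, in the fingers (height (world z) of violet_tip above 0.1 m and contact force between the fingers and pipette_violet above 0.5 N), for 0.2 s.
At the end, for the whole second after the job is handed in: The fingers alone carry the violet pipette, still, 30 to 60 degrees from upright, tip down; the tip is within 37 mm across and 64 mm along of the reservoir's centre and 5 to 90 mm above its rim; the blue pipette and the reservoir are within 30 mm of where they were (angle between pipette_violet's own y axis and vertical between 0.52 and 1.05 rad and x of violet_tip in the frame of reservoir between -0.037 and 0.037 m and y of violet_tip in the frame of reservoir between -0.064 and 0.064 m and z of violet_tip in the frame of reservoir between 0.033 and 0.118 m and contact force between the fingers and pipette_violet above 0.5 N and contact force between each of reservoir, stand, pipette_blue and pipette_violet below 0.05 N and linear speed of pipette_violet below 0.03 m/s and angular speed of pipette_violet below 0.2 rad/s and distance of each of blue_grip, reservoir from where it was at the start of the episode below 0.03 m); the arm keeps its last pose, push and grip.
It fails at once if the blue pipette is disturbed in its stand (moved more than 30 mm) (distance of blue_grip from where it was at the start of the episode above 0.03 m).
It fails at once if the reservoir is pushed away (more than 30 mm) (distance of reservoir from where it was at the start of the episode above 0.03 m).
It fails at once if a small bottle is shoved or knocked over (centre moved more than 20 mm) (distance of any of vial_mid, redcap_mid from where it was at the start of the episode above 0.02 m).
It also fails if it takes over 32 s, if anything falls off the work surface, if the arm or the gripper's body presses on something with over 40 N, if the wrist force passes 120 N, or if a joint passes its speed limit or range.

## Robot

A 7-joint arm with a two-finger parallel gripper is mounted at the origin on a cart in front of the work surface, level with it; the furniture and walls round the work are solid. World frame = base frame: x ahead of the robot, y to its left, z up, the work surface at z = 0. Lengths are in m, angles in rad, forces in N, time in s.
With the tool pointing down it reaches from about 0.35 to 0.9 m from the base axis. Payload 8.1 kg.
Tool frame: the origin (TCP) lies on the centre line of the jaws, within the pads' length; the fingertips stand 11 mm ahead of it and the grasp point (between the pads) lies 8 mm behind it; z points along the fingers, y is the direction in which the jaws open and shut (so a half turn about z gives the same grasp; the last joint's range is limited). The gripper opens to 85 mm and grips with 20 to 120 N. Pads are 22 mm wide; open, the fingers measure 114 mm over their backs; the gripper's body (76 mm by 85 mm) begins 54 mm behind the grasp point. The pads swing forward as they close: fully open they stand 13 mm farther back than shut.
Start: joints at [-1.407, 0.434, 0.025, 1.573, -0.012, 1.134, -0.075], TCP at [0.165, 0.603, 0.242] pointing down, gripper open.
Joint ranges: [-2.62, 2.62], [-0.44, 2.09], [-1.27, 1.32], [0.08, 2.57], [-1.32, 4.46], [0.12, 2], [-2.74, 2.74]. Speed limits (rad/s): [2.22, 2.22, 3.01, 3.01, 3.14, 3.14, 3.14].

## Interface

Orientations are given as a unit quaternion [x, y, z, w].
In Python, from station import r gives the robot as it stands. The module is installed in compiled form; this text tells all that it offers. Calls block until the motion is done:
- r.movep(position, orientation): joint-space move of the TCP to a pose.
- r.line_to(position, frame=None, speed=0.15): straight line of the TCP; frame=None keeps the orientation; speed is the mean speed in m/s.
- r.move_j(angles): joint-space move.
- r.let_go() and r.close_gripper(force=None): open the fingers fully, or close them until they stop; force is the grip in N (None keeps the last).
- r.dwell(seconds).
- r.solve_ik(position, orientation): joint angles nearest the present ones, or None.
- r.read_state(): the state.
- r.get_image(name): name is "side" or "top"; returns the picture (420x560x3 uint8, blue, green, red); there is no depth.
- r.camera_info(name): a dict with "vertical_fov" (degrees; the focal length in pixels is half the picture's height over the tangent of half this angle, whatever the lens; pixels are square), "cx", "cy" (the principal point, pixels), "xyz" and "attitude" of the camera in the world. Camera axes: x right, y down, z forward; pixel columns grow to the right and rows downward; lengths in m; the calibration is good to about 2 mm. A picture is of the moment at which its call begins. camera_info takes no time and is no camera call.
A pose or a line that the arm cannot do raises r.MotionError and nothing moves.
- r.job_done(): hands the job in, once; it reports no verdict.
Trained networks look in the newest picture that a camera, given by its name, has taken for a name from the list of things; names that differ only in an ending like _2 or _b are one class to them, and where a whole thing is asked for, a point or a joint stands for the part that bears it (a point fixed in the world has none). Each returns a list of dicts, best first, with "p" (0 to 1); they miss things now and then, are a little off and sometimes report something else, mostly with a low value. They report only what shows in the picture. A call takes as long as a camera call. They do not tell look-alikes from the thing itself.
- r.spot_in(name, camera): "at" ([column, row] in pixels, amid what is visible of it).
- r.trace(name, camera): "pixels" (420x560 bool, what is visible of it) and "at" ([column, row] in pixels, amid what is visible of it).
The state is a dict: "clock": time; "joints": joint angles; "joint_velocities": joint speeds; "joint_torque": joint torques, N m; "position": TCP position; "orientation": TCP orientation; "force": force on the tool from outside, world axes, zero at the start; "ft_torque": the same for the moment, N m; "width": opening from 0.0 (shut) to 1.0 (fully open).
Only numpy, scipy, OpenCV 4.12 (cv2) and the standard library are available. Lean on these libraries where they do the work, as an engineer would, in place of code of your own. Each camera call takes 0.05 s, during which the arm holds its last target. There are 200 camera calls.

## Working session

There is one attempt and no reset: what is moved stays moved. The work goes in short steps, each a Python script; the robot and the scene stay as the last script left them, time stands still between calls to the robot, and variables do not carry over. Pictures are saved under pics/ and viewed, about 8 in all and at most 12, crops included, and the job is handed in when it is done.

```bash
mkdir -p pics; python3 - <<'E'
from station import r
import cv2,numpy as np
np.set_printoptions(precision=4,suppress=True)
for c in("side","top"):
    im=r.get_image(c); cv2.imwrite(f"pics/{c}0.png",im); print(c,r.camera_info(c))
    for n in["violet_grip","violet_tip","blue_grip","stand_top","reservoir","vial_mid","redcap_mid","pipette_violet","pipette_blue","stand"]:
        print(n,[(np.round(d["at"],1).tolist(),round(float(d["p"]),2)) for d in r.spot_in(n,c)[:4]])
print(r.read_state())
E
```

```text
side {'vertical_fov': 46.03468294610583, 'cx': 274.10548036048164, 'cy': 211.74226407698535, 'xyz': array([ 0.0575, -0.7303,  0.9915]), 'attitude': array([ 0.8648, -0.2799,  0.1197, -0.3993])}
violet_grip [([213.8, 174.8], 0.95), ([174.7, 191.1], 0.68)]
violet_tip [([215.5, 174.9], 0.8), ([175.2, 194.7], 0.61)]
blue_grip [([239.1, 191.3], 0.88), ([392.0, 312.8], 0.74)]
stand_top [([231.1, 222.5], 0.66)]
reservoir [([328.9, 292.7], 0.96)]
vial_mid [([392.0, 311.9], 0.76)]
redcap_mid [([307.0, 229.3], 0.79)]
pipette_violet [([213.8, 174.6], 0.72), ([180.0, 189.1], 0.69)]
pipette_blue [([237.9, 190.4], 0.69)]
stand [([230.1, 222.6], 0.81)]
top {'vertical_fov': 46.89209844569712, 'cx': 272.8670812669459, 'cy': 205.84854357526444, 'xyz': array([0.3961, 0.1109, 1.4698]), 'attitude': array([-0.6975,  0.7119, -0.065 ,  0.0492])}
violet_grip [([142.0, 246.8], 0.61), ([199.1, 230.7], 0.6), ([243.0, 217.0], 0.59)]
violet_tip [([201.7, 225.1], 0.54)]
blue_grip [([243.0, 220.0], 0.33)]
stand_top [([224.6, 235.7], 0.69)]
reservoir [([346.0, 205.5], 0.96)]
vial_mid [([386.9, 180.1], 0.66), ([243.6, 218.4], 0.57)]
redcap_mid [([279.3, 174.4], 0.69)]
pipette_violet [([199.2, 224.5], 0.71), ([140.6, 247.9], 0.71), ([244.4, 221.5], 0.32)]
pipette_blue [([243.6, 222.4], 0.5)]
stand [([224.7, 232.5], 0.77)]
{'clock': 1.1, 'joints': array([-1.4066,  0.4345,  0.025 ,  1.5732, -0.0116,  1.134 , -0.0751]), 'joint_velocities': array([-0.0002,  0.0007,  0.0001, -0.0004, -0.0005, -0.0008, -0.0006]), 'joint_torque': array([ -0.0004, -67.031 ,   1.0233, -31.656 ,   0.0154,   0.0024,
         0.    ]), 'position': array([0.1648, 0.6029, 0.2423]), 'orientation': array([0.133 , 0.9911, 0.    , 0.    ]), 'force': array([-0.0995,  0.4572, -0.8633]), 'ft_torque': array([ 0.0227, -0.0377,  0.0559]), 'width': 1.0006251988193873}
```

```bash
python3 - <<'E'
import cv2
a=cv2.imread("pics/side0.png")[120:380,120:470];b=cv2.imread("pics/top0.png")[130:300,80:450]
cv2.imwrite("pics/a.png",cv2.resize(a,None,fx=2.25,fy=2.25,interpolation=2));cv2.imwrite("pics/b.png",cv2.resize(b,None,fx=2.15,fy=2.15,interpolation=2))
E
```

```text
(no output)
```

View pics/a.png

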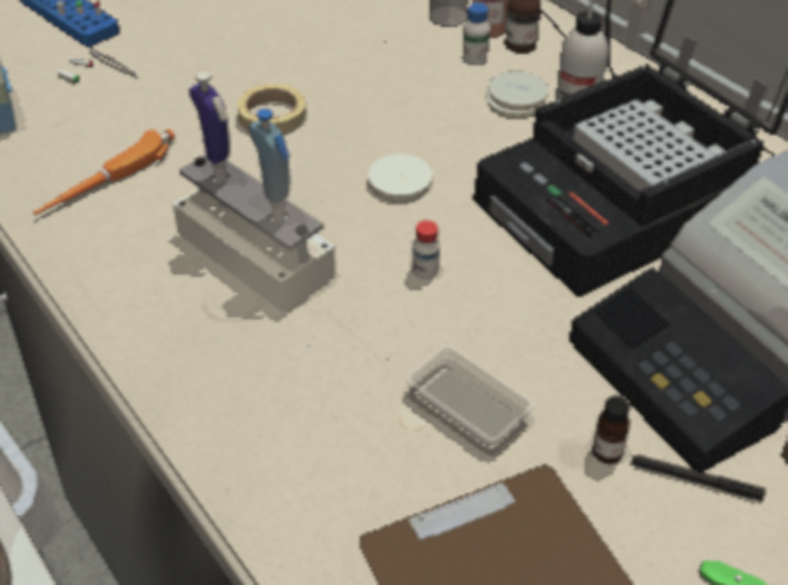

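View pics/b.png

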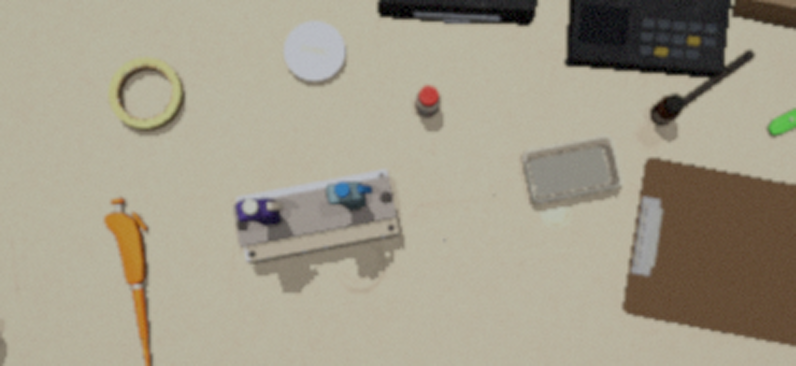

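Both views agree. The violet pipette is at side (214,177), top (200,227), in the stand's left hole, with its finger rest pointing image-right in the top view. The blue one is beside it at top (243,220). The orange look-alike lies on the table at top (141,248). The reservoir is at top (346,206).

```bash
cat >h.py <<'E'
from station import r
import cv2,numpy as np
from scipy.spatial.transform import Rotation as R
np.set_printoptions(precision=4,suppress=True)
class Cam:
    def __init__(s,n):
        i=r.camera_info(n);s.f=210/np.tan(np.radians(i["vertical_fov"]/2));s.c=np.array([i["cx"],i["cy"]]);s.t=np.array(i["xyz"]);s.R=R.from_quat(i["attitude"]).as_matrix()
    def proj(s,P):
        q=(np.atleast_2d(P)-s.t)@s.R;return q[:,:2]/q[:,2:]*s.f+s.c
    def ray(s,uv):
        uv=np.atleast_2d(uv);d=np.c_[(uv-s.c)/s.f,np.ones(len(uv))]@s.R.T;return d/np.linalg.norm(d,axis=1)[:,None]
    def onz(s,uv,z):
        d=s.ray(uv);return s.t+d*((z-s.t[2])/d[:,2])[:,None]
side,top=Cam("side"),Cam("top")
def tri(a,b):
    d1,d2=side.ray(a)[0],top.ray(b)[0];k=np.linalg.lstsq(np.c_[d1,-d2],top.t-side.t,rcond=None)[0]
    p,q=side.t+k[0]*d1,top.t+k[1]*d2;return (p+q)/2,np.linalg.norm(p-q)
E
python3 - <<'E'
from h import *
r.get_image("side");r.get_image("top")
print("violet",tri([213.8,174.8],[199.1,226]),"blue",tri([239.1,191.3],[243,220]))
print("red",tri([307,229.3],[279.3,174.4]),"vial",tri([392,311.9],[386.9,180.1]))
M={}
for n in("reservoir","stand","pipette_violet","pipette_blue"):
  for c,C in(("side",side),("top",top)):
    for k,d in enumerate(r.trace(n,c)[:2]):
        m=d["pixels"];v,u=np.nonzero(m);uv=np.c_[u,v].astype(float);M[f"{n}_{c}{k}"]=m
        z={"reservoir":.014,"stand":.1}.get(n,.2)
        P=C.onz(uv,z)[:,:2]
        rc=cv2.minAreaRect((P*1000).astype(np.float32))
        print(n,c,k,round(d["p"],2),d["at"],len(u),"meanXY",P.mean(0),"rect mm",rc)
np.savez("masks.npz",**M)
E
```

```text
violet (array([0.5547, 0.2793, 0.1741]), np.float64(0.0025234409456578984)) blue (array([0.5659, 0.1615, 0.1855]), np.float64(0.0052689643443384416))
red (array([0.7191, 0.0573, 0.0438]), np.float64(0.010702739454915134)) vial (array([ 0.7068, -0.2769,  0.0251]), np.float64(0.004996606090634978))
reservoir side 0 0.65 [331.4, 293.2] 1450 meanXY [ 0.627  -0.1398] rect mm ((627.3956909179688, -136.96737670898438), (88.03406524658203, 140.03701782226562), 9.38756275177002)
reservoir side 1 0.19 [214.0, 173.8] 551 meanXY [0.6532 0.4822] rect mm ((655.408935546875, 483.7603759765625), (286.6693115234375, 45.96537780761719), 68.99380493164062)
reservoir top 0 0.83 [349.4, 205.9] 1064 meanXY [ 0.6228 -0.147 ] rect mm ((623.301513671875, -146.6268310546875), (78.1316909790039, 133.62586975097656), 9.193352699279785)
stand side 0 0.76 [234.3, 225.9] 2728 meanXY [0.5275 0.148 ] rect mm ((528.2064208984375, 169.62002563476562), (138.63824462890625, 284.2402648925781), 9.003555297851562)
stand top 0 0.87 [227.3, 233.9] 1876 meanXY [0.5463 0.2066] rect mm ((550.940185546875, 211.7618865966797), (
[... 413 characters left out ...]
pipette_violet top 0 0.95 [141.9, 247.6] 606 meanXY [0.49   0.4268] rect mm ((469.37896728515625, 415.9337158203125), (206.81907653808594, 42.01383590698242), 17.14814567565918)
pipette_blue side 0 0.83 [243.5, 190.9] 565 meanXY [0.5593 0.1466] rect mm ((560.3983764648438, 144.1305694580078), (206.55331420898438, 39.546417236328125), 66.7830581665039)
pipette_blue side 1 0.75 [393.9, 310.2] 342 meanXY [ 0.5929 -0.3574] rect mm ((594.1709594726562, -355.9967956542969), (73.11769104003906, 25.699081420898438), 34.302059173583984)
pipette_blue top 0 0.74 [246.1, 219.3] 245 meanXY [0.5672 0.1631] rect mm ((565.1324462890625, 162.5751953125), (58.11581802368164, 34.6229133605957), 88.90576171875)
```

```bash
python3 - <<'E'
from h import *
S=cv2.imread("pics/side0.png");T=cv2.imread("pics/top0.png")
for nm,I,C,box in(("side",S,side,(190,140,240,230)),("top",T,top,(180,205,225,250))):
    x0,y0,x1,y1=box;h=cv2.cvtColor(I,cv2.COLOR_BGR2HSV)[y0:y1,x0:x1].astype(int)
    m=(h[...,0]>112)&(h[...,0]<150)&(h[...,1]>70)
    v,u=np.nonzero(m);uv=np.c_[u+x0,v+y0].astype(float);print(nm,len(u),uv.min(0),uv.max(0),uv.mean(0));
    print(nm,"rect",cv2.minAreaRect(uv.astype(np.float32)))
    if nm=="top":print("rect z.215",cv2.minAreaRect((C.onz(uv,.215)[:,:2]*1000).astype(np.float32)))
print("button top z.25",top.onz([196.3,227],.25))
yaw=np.radians(9.2)  # assume pipette x = stand +y
ez=np.array([np.cos(yaw),np.sin(yaw),0]);ex=np.array([-np.sin(yaw),np.cos(yaw),0]);up=np.array([0,0,1.])
St=np.array([.551,.2118,.1])
def draw(I,C,tip,k=8):
    J=I
    g=tip+.207*up+.006*ex
    def pts(L):return [g+a*ex+b*up+c*ez for a,b,c in L]
    bx=pts([(a,b,c) for b in(-.06,.02) for a,c in((-.0225,-.012),(.0225,-.012),(.0225,.012),(-.0225,.012))])
    E=[(0,1),(1,2),(2,3),(3,0),(4,5),(5,6),(6,7),(7,4),(0,4),(1,5),(2,6),(3,7)]
    return [(bx[i],bx[j]) for i,j in E]+[(tip,g+.035*up-.006*ex)]
def stand():
    o=[]
    for z,w in((.1,.028),(.052,.045)):
        q=[St*[1,1,0]+z*up+a*ez+b*ex for a,b in((-w,-.105),(w,-.105),(w,.105),(-w,.105))]
        o+=[(q[i],q[(i+1)%4]) for i in range(4)]
    return o
tv=St*[1,1,0]+.055*ex+.008*up;tb=St*[1,1,0]-.055*ex+.008*up
print("tips",tv,tb,"grip",tv+.006*ex+.207*up)
for nm,I,C,(x0,y0,x1,y1) in(("side",S,side,(180,140,290,260)),("top",T,top,(175,200,275,265))):
    k=7 if nm=="top" else 5
    J=cv2.resize(I[y0:y1,x0:x1],None,fx=k,fy=k,interpolation=2)
    for L,c in((draw(I,C,tv),(0,255,0)),(draw(I,C,tb),(0,255,255)),(stand(),(0,0,255))):
        for a,b in L:
            p=(C.proj([a,b])-[x0,y0]+.5)*k;cv2.line(J,tuple(map(int,p[0])),tuple(map(int,p[1])),c,1)
    cv2.imwrite(f"pics/o_{nm}.png",J)
E
```

```text
side 268 [205. 158.] [220. 191.] [213.3843 174.944 ]
side rect ((213.58489990234375, 174.0471649169922), (34.47749328613281, 9.889958381652832), 74.05460357666016)
top 104 [190. 223.] [209. 233.] [200.2981 229.2404]
top rect ((199.5, 228.0), (10.0, 19.0), 90.0)
rect z.215 ((545.6116943359375, 272.43505859375), (49.62516784667969, 26.138181686401367), 88.85893249511719)
button top z.25 [[0.5441 0.276  0.25  ]]
tips [0.5422 0.2661 0.008 ] [0.5598 0.1575 0.008 ] grip [0.5412 0.272  0.215 ]
```

View pics/o_side.png

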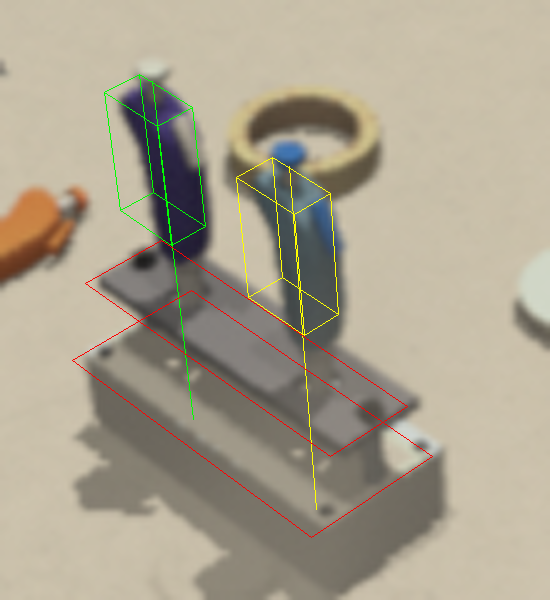

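View pics/o_top.png

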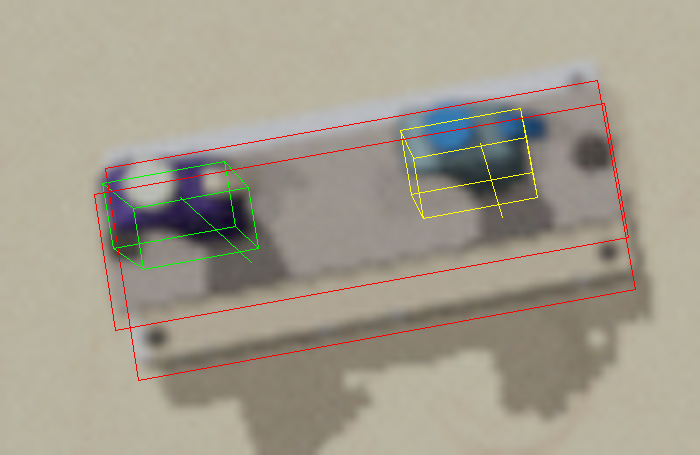

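```bash
python3 - <<'E'
from h import *
s=lambda u,v:np.array([180+u/5-.5,140+v/5-.5]);t=lambda u,v:np.array([175+u/7-.5,200+v/7-.5])
for n,a,b in(("vbut",s(152,70),t(150,183)),("vlev",s(187,118),t(215,180)),("bbut",s(288,152),t(450,130)),("blev",s(330,210),t(525,128))):
    print(n,tri(a,b), "top@.245",top.onz(b,.245),"side@.245",side.onz(a,.245))
# stand corners, from pictures: block far edge in top, plate corners in side
for p in((100,155),(598,65),(635,275),(145,360)):print("block z.052",top.onz(t(*p),.052))
for p in((100,283),(418,405)):print("plate side z.1",side.onz(s(*p),.1))
# silhouette fit of the violet body
S=cv2.imread("pics/side0.png");T=cv2.imread("pics/top0.png")
from scipy.optimize import differential_evolution as de
for nm,hl,ob in(("violet",(112,160),((190,145,235,195),(183,212,225,245))),("blue",(95,116),((222,160,260,215),(230,208,262,235)))):
    D=[]
    for I,(x0,y0,x1,y1) in zip((S,T),ob):
        h=cv2.cvtColor(I,cv2.COLOR_BGR2HSV).astype(int);m=np.zeros((420,560),bool);m[y0:y1,x0:x1]=((h[...,0]>hl[0])&(h[...,0]<hl[1])&(h[...,1]>60))[y0:y1,x0:x1]
        D.append(m)
    L=[(a,b,c) for b,w,cx,t_ in((-.087,.011,-.004,.010),(-.04,.014,-.003,.011),(.012,.0225,0,.012)) for a in(cx-w,cx+w) for c in(-t_,t_)]
    def f(p,ret=False):
        cy,sy=np.cos(p[2]),np.sin(p[2]);ez=np.array([cy,sy,0]);ex=np.array([-sy,cy,0]);e=0
        P=np.array([[p[0],p[1],.215]+a*ex+c*ez+[0,0,b] for a,b,c in L])
        for C,m in zip((side,top),D):
            q=np.zeros(m.shape,np.uint8)
            for idx in(slice(0,8),slice(4,12)):
                hu=cv2.convexHull(C.proj(P[idx]).astype(np.float32));cv2.fillConvexPoly(q,np.round(hu*16).astype(np.int32),1,shift=4)
            e+=1-(m&(q>0)).sum()/(m|(q>0)).sum()
        return e
    o=de(f,((.52,.6),(.12,.31),(-.7,.7)),seed=1,maxiter=60,popsize=12)
    print(nm,o.x[:2],np.degrees(o.x[2]),o.fun,[m.sum() for m in D], [(y,round(f([*o.x[:2],np.radians(y)]),2)) for y in(-30,-15,-5,0,5,10,20,30)])
E
```

```text
vbut (array([0.5479, 0.277 , 0.2488]), np.float64(0.00045181185064459284)) top@.245 [[0.5482 0.2776 0.245 ]] side@.245 [[0.5507 0.2822 0.245 ]]
vlev (array([0.5528, 0.2554, 0.2273]), np.float64(0.0037633708925861563)) top@.245 [[0.5488 0.2541 0.245 ]] side@.245 [[0.5431 0.232  0.245 ]]
bbut (array([0.5653, 0.1683, 0.2503]), np.float64(0.0011062178732479941)) top@.245 [[0.5655 0.1688 0.245 ]] side@.245 [[0.5694 0.1745 0.245 ]]
blev (array([0.57  , 0.1411, 0.2272]), np.float64(0.004025246094476944)) top@.245 [[0.5657 0.1415 0.245 ]] side@.245 [[0.56   0.1202 0.245 ]]
block z.052 [[0.5844 0.3249 0.052 ]]
block z.052 [[0.6188 0.1151 0.052 ]]
block z.052 [[0.5294 0.1012 0.052 ]]
block z.052 [[0.4981 0.3057 0.052 ]]
plate side z.1 [[0.5133 0.3063 0.1   ]]
plate side z.1 [[0.6009 0.1102 0.1   ]]
violet [0.5487 0.2726] -9.446475840341993 0.9002989392478303 [np.int64(281), np.int64(112)] [(-30, np.float64(1.02)), (-15, np.float64(0.93)), (-5, np.float64(0.93)), (0, np.float64(0.93)), (5, np.float64(0.96)), (10, np.float64(1.0)), (20, np.float64(1.0)), (30, np.float64(1.05))]
blue [0.5716 0.1604] -28.399970977188016 1.4548032612548742 [np.int64(71), np.int64(99)] [(-30, np.float64(1.46)), (-15, np.float64(1.48)), (-5, np.float64(1.5)), (0, np.float64(1.5)), (5, np.float64(1.51)), (10, np.float64(1.51)), (20, np.float64(1.5)), (30, np.float64(1.5))]
```

The triangulated buttons are 110 mm apart at z≈0.249 and the line through them is at 9.1°. The stand block gives 9.3°, so they agree. The grip point comes out at about (0.548, 0.272, 0.215). Next I check reachability of the grasp and of the slanted end poses.

```bash
cat >>h.py <<'E'
yaw=np.radians(9.2)
G=np.array([.548,.272,.215])
def down(s,yaw=yaw):
    ez=np.array([np.cos(yaw),np.sin(yaw),0]);z=np.array([0,0,-1.]);y=s*ez
    return R.from_matrix(np.c_[np.cross(y,z),y,z])
def slant(s,alpha,beta,tip,tilt=np.pi/4):
    """tip heading azimuth alpha; beta spins upright pipette first; returns TCP pose"""
    q=R.from_rotvec(tilt*np.array([np.sin(alpha),-np.cos(alpha),0]))*down(s,beta)
    m=q.as_matrix();return tip-.199*m[:,2]+.006*s*m[:,0],q.as_quat()
TIP=np.array([.6245,-.144,.078])
E
python3 - <<'E'
from h import *
lo=np.array([-2.62,-.44,-1.27,.08,-1.32,.12,-2.74]);hi=np.array([2.62,2.09,1.32,2.57,4.46,2,2.74])
mg=lambda q:np.minimum(q-lo,hi-q).min()
for s in(1,-1):
    for n,p in(("pre",G+[0,0,.09]),("grasp",G-[0,0,.008]),("lift",G+[0,0,.132]),("back",[.40,.25,.34]),("mid",[.4,-.05,.34])):
        q=r.solve_ik(p,down(s).as_quat());print(s,n,q,None if q is None else mg(q))
    for a in(-60,-30,0,30,60,-90):
        for b in range(-90,91,30):
            q=r.solve_ik(*slant(s,np.radians(a),np.radians(b),TIP))
            if q is not None and mg(q)>.1:print(s,a,b,q,round(mg(q),2))
E
```

```text
1 pre [-0.8724  0.3857  0.4692  1.5412 -0.1798  1.2577 -0.2168] 0.7423113304860707
1 grasp [-0.8553  0.4624  0.4463  1.6791 -0.2238  1.0508 -0.1776] 0.8737002945108238
1 lift [-0.8775  0.3641  0.4793  1.4695 -0.1691  1.3491 -0.2273] 0.6509094581311841
1 back [-1.0741  0.0965  0.4493  1.8003 -0.044   1.2546 -0.4524] 0.5364624757081895
1 mid [-0.9525 -0.1129  0.8873  1.952   0.0919  1.2623  0.0643] 0.32705397142252424
1 -60 -90 [-1.0163  0.3994  0.63    2.1117  0.813   0.8037 -2.6145] 0.13
1 -60 -60 [-1.0498  0.4131  0.6727  2.1144  0.7934  0.7855 -2.0771] 0.46
1 -60 -30 [-1.0893  0.4276  0.724   2.1211  0.7706  0.763  -1.5363] 0.45
1 -60 0 [-1.0643  0.4171  0.6818  2.1259  0.793   0.7777 -1.0408] 0.44
1 -60 30 [-1.0424  0.406   0.6468  2.1316  0.8124  0.7903 -0.5393] 0.44
1 -60 60 [-0.9729  0.3832  0.5496  2.1328  0.8525  0.8265 -0.0563] 0.44
1 -60 90 [-0.8369  0.3564  0.3715  2.126   0.9071  0.8885  0.4147] 0.44
1 -30 -30 [-0.3295  0.1    -0.0504  2.4603  1.5331  0.5935 -2.2534] 0.11
1 30 30 [ 0.7282  0.305   0.0245  2.1631 -1.1848  0.8267  2.1917] 0.14
1 30 60 [ 1.1724  0.3603 -0.51
[... 1512 characters left out ...]
0099  2.0853  0.9896  1.0135  1.9035] 0.48
-1 -60 30 [-0.4282  0.3638 -0.1527  2.0834  1.0216  1.0587  2.3956] 0.34
-1 60 -90 [ 1.0915  0.653  -0.5224  1.6089 -0.528   1.1176  2.4931] 0.25
-1 60 90 [ 0.2693  0.7044  0.8025  1.7142 -1.1255  1.5892 -0.1159] 0.19
-1 -90 -90 [-0.6072  0.6398  0.2447  1.5845  0.5906  1.3209  0.9196] 0.68
-1 -90 -60 [-0.5574  0.6371  0.16    1.5808  0.6285  1.347   1.4054] 0.65
-1 -90 -30 [-0.4802  0.6343  0.0323  1.578   0.6845  1.3883  1.8764] 0.61
-1 -90 0 [-0.3982  0.6354 -0.1011  1.577   0.7408  1.4336  2.3492] 0.39
-1 -90 60 [-1.0867  0.9075  1.1475  1.655  -0.0241  1.1069 -2.1861] 0.17
-1 -90 90 [-0.9376  0.7347  0.7928  1.6456  0.2847  1.1585 -1.9525] 0.53
```

```bash
python3 - <<'E'
from h import *
q=down(1).as_quat()
r.movep(G+[0,0,.14],q); r.line_to(G-[0,0,.008],speed=.12)
s=r.read_state();print(s["clock"],s["position"],s["force"])
cv2.imwrite("pics/pre.png",cv2.resize(r.get_image("side")[120:260,160:320],None,fx=4,fy=4,interpolation=2))
r.close_gripper(70); s=r.read_state();print(s["clock"],s["width"],s["force"],s["ft_torque"])
cv2.imwrite("pics/grip.png",cv2.resize(r.get_image("side")[120:260,160:320],None,fx=4,fy=4,interpolation=2))
E
```

```text
4.8583 [0.5485 0.2722 0.2078] [-0.7436  0.0991  0.0152]
5.5 0.2632039034735073 [ 0.2573 -0.4654  3.0198] [ 0.0878 -0.1172  0.0054]
```

View pics/grip.png

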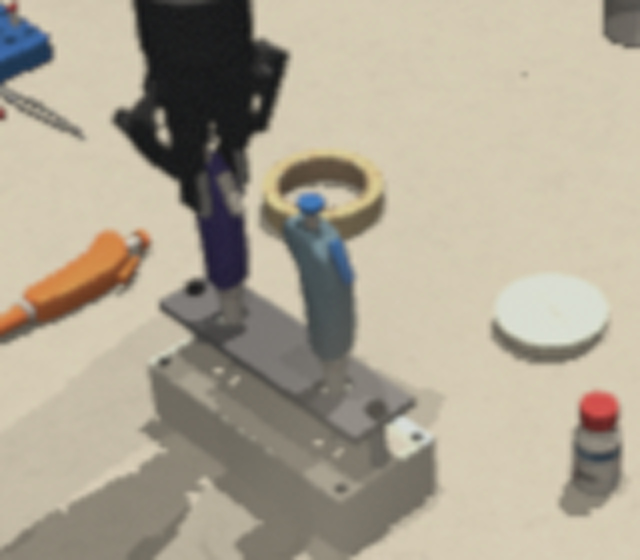

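The fingers hold the violet handle at about (215,175) in the crop. The opening is 22 mm, against a 24 mm handle. The blue pipette is untouched. Now I lift, retreat and cross.

```bash
python3 - <<'E'
from h import *
r.line_to(G+[0,0,.135],speed=.15);r.dwell(.25)
s=r.read_state();print(s["clock"],s["position"],s["force"],s["width"])
r.line_to([.40,.25,.355],speed=.25)
r.line_to([.42,.0,.36],speed=.25)
s=r.read_state();print(s["clock"],s["position"],s["force"],s["width"])
p,q=slant(1,np.radians(-90),np.radians(15),TIP+[0,0,.1])
print("hi",p,r.solve_ik(p,q),s["joints"])
a=cv2.resize(r.get_image("side")[100:360,150:450],None,fx=2,fy=2,interpolation=2);cv2.imwrite("pics/mid.png",a)
E
```

```text
6.9 [0.5478 0.272  0.3494] [ 0.3224 -1.0027 -1.365 ] 0.26349816006485566
8.8 [0.42   0.0008 0.3598] [-0.2579 -0.5848 -1.7847] 0.26861248590863224
hi [0.6229 0.0008 0.3146] [-0.8436  0.5883  0.619   1.5228  0.4311  1.3777 -0.147 ] [-0.8079 -0.0423  0.6698  1.8741  0.0274  1.3012  0.0156]
```

View pics/mid.png

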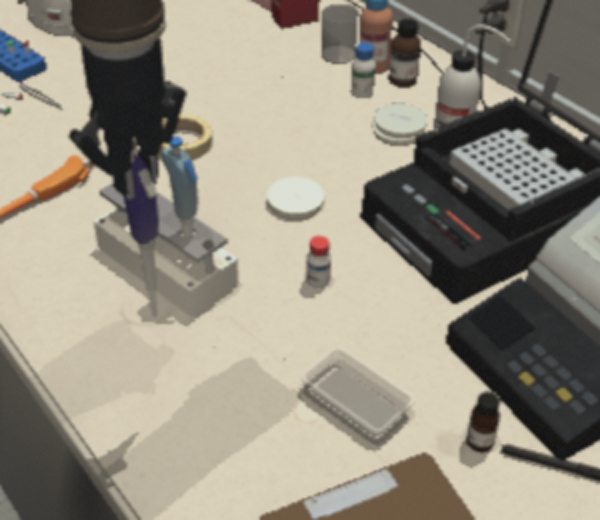

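The violet pipette hangs upright in the fingers with its tip at crop (155,315). The blue pipette and the reservoir are in place. Now I tilt it high, then lower it.

```bash
python3 - <<'E'
from h import *
p,q=slant(1,np.radians(-90),np.radians(15),TIP+[0,0,.1])
r.line_to(p,frame=q,speed=.12)
s=r.read_state();print(s["clock"],s["position"],s["force"],s["width"])
p,q=slant(1,np.radians(-90),np.radians(15),TIP)
r.line_to(p,speed=.08);r.dwell(.5)
s=r.read_state();print(s["clock"],s["position"],p,s["force"],s["width"])
for c,C in(("side",side),("top",top)):
    I=r.get_image(c)
    print(c,"tip expected",C.proj(TIP))
    for n in("reservoir","violet_tip","blue_grip","redcap_mid","vial_mid"):print(n,[(d["at"],round(d["p"],2)) for d in r.spot_in(n,c)[:2]])
    u,v=C.proj(TIP)[0].astype(int);x0,y0=max(u-110,0),max(v-110,0)
    J=cv2.resize(I[y0:y0+190,x0:x0+190],None,fx=3,fy=3,interpolation=2)
    cv2.imwrite(f"pics/f_{c}.png",J);print("crop origin",x0,y0,"x3")
E
```

```text
10.7333 [0.6227 0.0003 0.3152] [-0.101  -1.0738 -0.8256] 0.2654428912025231
12.6333 [0.6229 0.0009 0.2146] [0.6229 0.0008 0.2146] [ 0.7577 -0.2338 -1.2902] 0.2633987852634472
side tip expected [[330.2944 279.1925]]
reservoir [([328.9, 295.3], 0.78)]
violet_tip [([176.2, 193.4], 0.78), ([307.8, 226.9], 0.71)]
blue_grip [([240.8, 191.5], 0.83)]
redcap_mid [([304.9, 240.5], 0.5)]
vial_mid [([392.7, 312.5], 0.55)]
crop origin 220 169 x3
top tip expected [[348.4475 203.8177]]
reservoir [([350.1, 206.0], 0.73)]
violet_tip [([315.4, 196.0], 0.77), ([140.6, 244.2], 0.58)]
blue_grip [([241.2, 217.4], 0.6)]
redcap_mid [([239.7, 229.2], 0.47)]
vial_mid [([387.1, 178.8], 0.49)]
crop origin 238 93 x3
```

View pics/f_side.png

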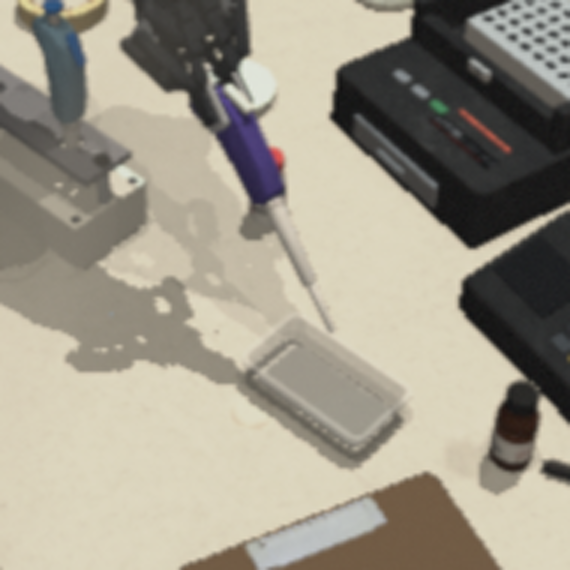

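View pics/f_top.png

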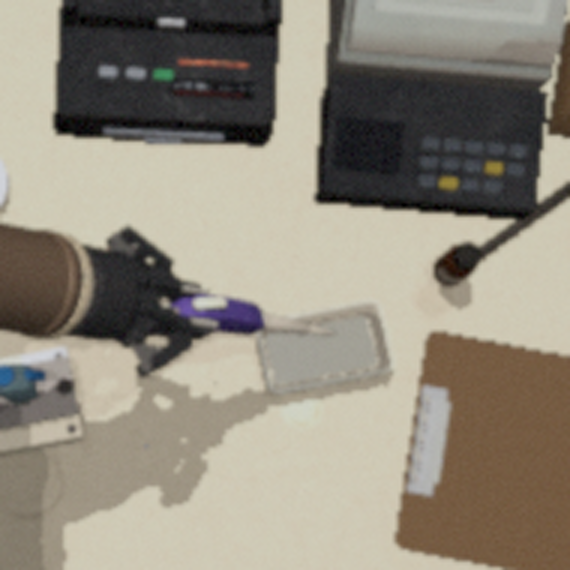

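In the side view the tip is at (330.2,277.9), expected (330.3,279.2). In the top view it is at (348.7,202.9), expected (348.4,203.8). So it sits over the reservoir's middle, about 50 mm above the rim. Reservoir, blue pipette, brown bottle and red cap are where they were.

```bash
python3 - <<'E'
from h import *
print("tip",tri([330.2,277.9],[348.7,202.9]));s=r.read_state();print(s["clock"],abs(s["joint_velocities"]).max())
r.job_done()
E
```

```text
tip (array([ 0.6256, -0.1436,  0.082 ]), np.float64(0.002126683833400059))
13.2333 0.0015011632315695988
the job is handed in; nothing more can be done
```

I drew the violet pipette straight up out of the stand, carried it round the blue one on the robot's side, tilted it and handed in at 13.2 s. At that moment the fingers still held it steady over the reservoir. No verdict is reported back, so the points below are my own last checks.

- **Tip position:** triangulated from both cameras at (0.626, -0.144, 0.082). That is about 2 mm from the estimated reservoir centre and about 54 mm above the rim. The two views agree to 2 mm.
- **Slant and grip:** the arm was commanded to 45° and reached its target to 0.1 mm. I did not measure the pipette's own angle, but the tip was within 1.5 px of where that pose puts it. The opening stayed at 22 mm from the grasp on, so the grip did not slip.
- **Bystanders:** the reservoir, the blue pipette and the brown bottle were found within a few pixels of their starting positions.
- **Checks that failed or disagreed:**
  - The detector did not find the violet tip in the last pictures (it reported the orange look-alike and other spots), so I read the tip by eye.
  - It was also unreliable on the red-capped bottle, which the gripper hid from above. In the side view the cap was within about 2 px of where it started.

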